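# Square up the dive slates on the sloping rest

## Task

Lay the loose white slate from the table on top of the untidy stack on the sloping wooden rest, then tap the stack down against the ledge and across against the side cheek until all four slates sit squarely in the corner with their edges lined up. Leave the other things in the cupboard where they stand.

Things in the scene. Friction and masses are not known exactly. Their poses are not given: they have to be found in the camera images.
- rest: fixed wooden rest: a bed sloping 22 deg up away from the robot, a ledge along its low end, a cheek along its right side (seen from the robot), the other two sides open. Origin: inner corner of bed, ledge and cheek, 30 mm above the table. x up the slope along the cheek (bed 0 to 200 mm), y along the ledge away from the cheek (bed 0 to 115 mm), z square off the bed.
- home (a point): point on the bed of the rest under the centre of a squared-up stack, at x = 70, y = 31 mm of the rest's frame (half a slate from ledge and cheek); same axes as the rest. Ledge and cheek are 12 mm thick and stand 44 mm off the bed; the cheek runs from x = 0 to 180 mm. The rest's highest point is about 140 mm above the table.
- slate1: white plastic dive slate, a plain plate 140 x 62 x 8 mm (x, y, z), about 90 g, with a flush black eyelet near its +x end; either end may be at the ledge. Origin: centre of its underside, z out of its upper face. Lowest of the three lying untidily in a stack on the rest, each shifted up the slope and away from the cheek by differing amounts.
- slate2: white plastic dive slate, a plain plate 140 x 62 x 8 mm (x, y, z), about 90 g, with a flush black eyelet near its +x end; either end may be at the ledge. Origin: centre of its underside, z out of its upper face. Middle of the stack.
- slate3: white plastic dive slate, a plain plate 140 x 62 x 8 mm (x, y, z), about 90 g, with a flush black eyelet near its +x end; either end may be at the ledge. Origin: centre of its underside, z out of its upper face. Top of the stack of three.
- slate4: white plastic dive slate, a plain plate 140 x 62 x 8 mm (x, y, z), about 90 g, with a flush black eyelet near its +x end; either end may be at the ledge. Origin: centre of its underside, z out of its upper face. Lies flat on the table beside the rest.
- drybox: grey hard plastic dry box with a flip latch, 130 x 200 x 98 mm, at the back; origin: centre of underside
- mask: black mask lens frame with two glass panes, lying flat, 84 x 204 x 30 mm, at the back; origin: centre of underside
- dish: pale blue ceramic dish, 110 mm across, 32 mm high, holding two small cowrie shells, at the back; origin: centre of underside
- spray: anti-fog spray bottle, 42 mm across, 115 mm high, standing at the left; origin: centre of underside
- torch: black dive torch standing on its head, 56 mm across, 140 mm high, at the right; origin: centre of underside
- weight: flat lead dive weight, 90 x 50 x 28 mm, lying in front of the robot; origin: centre of underside
- compass: round dive compass puck, 64 mm across, 24 mm high, lying near the middle; origin: centre of underside
Mind the look-alikes: they are no part of the job. Leave any pink or red look-alike of the slate2 alone. What is shaped like the slate1 but yellow is not meant.

How it is judged:
By the outcome, as a careful person would: the job done as asked, in the order asked, and still so for the second after the job is handed in, with the robot touching nothing.
It also fails if it takes over 67 s, if anything falls off the work surface, if the arm or the gripper's body presses on something with over 40 N, if the wrist force passes 120 N, or if a joint passes its speed limit or range.

## Robot

A 7-joint arm with a two-finger parallel gripper is mounted at the origin on the work surface. World frame = base frame: x ahead of the robot, y to its left, z up, the work surface at z = 0. Lengths are in m, angles in rad, forces in N, time in s.
With the tool pointing down it reaches from about 0.425 to 0.875 m from the base axis. Payload 4.7 kg.
Tool frame: the origin (TCP) lies midway between the tips of the shut fingers; the grasp point (between the pads) lies 19 mm behind it; z points along the fingers, y is the line along which they close (so a half turn about z gives the same grasp; the last joint's range is limited). The gripper opens to 87 mm and grips with 3 to 60 N. Pads are 19 mm wide; open, the fingers measure 117 mm over their backs; the gripper's body (75 mm by 190 mm) begins 51 mm behind the grasp point.
Start: joints at [1.251, 0.321, -0.07, 1.45, 0.023, 1.371, -0.057], TCP at [0.213, -0.614, 0.199] pointing down, gripper open.
Joint ranges: [-2.86, 2.86], [-0.3, 2.09], [-1.38, 1.24], [0.06, 2.45], [-1.56, 4.7], [0.09, 2.05], [-2.69, 2.69]. Speed limits (rad/s): [2.57, 2.57, 3.14, 3.14, 3.14, 3.14, 3.14].

## Interface

Orientations are given as a rotation vector (axis times angle).
In Python, from bench import ctrl gives the robot as it stands. The module is installed in compiled form; this text tells all that it offers.
- The arm moves only by the tool carry_out, never from a script. Its argument "steps" is a list of rows, each a list of 7 numbers: the turn, a rotation vector about the world's x, y, z in degrees, then the shift along the world's x, y, z in cm, then the opening, from 0 (shut) to 1 (fully open). A call has 1 to 12 rows; each row is the pose to reach, as a shift and turn from the pose commanded when the call began; what a row does not reach only later rows make up. A row lasts 1/10 s, in which the tool goes at most 50 mm and 8.59 degrees, less where a joint would pass 70% of its speed; a pose out of reach is approached as far as the arm can. A call with a gripper value outside its range is refused whole. The fingers move at their own pace and stop on an object; "squeeze" is the grip in N (left out, the last holds). Time passes only in rows, so rows that repeat a pose let the fingers close. It gives the time, the measured TCP pose, the force, the opening and the grip force at its end, in the units of the state.
- ctrl.get_state(): the state, without advancing time (a new reading comes with each control period).
- ctrl.get_image(name): name is "scene" or "top" or "wrist"; returns a dict with "pixels" (384x512x3 uint8, red, green, blue), "camera_matrix" (3x3 intrinsics, pixels), "cam_to_world" (4x4, takes a point from camera to world coordinates); the wrist camera has in their place "T_tool_cam" (4x4, takes a point from camera to tool coordinates, whose origin is the TCP and whose axes are the flange's). Camera axes: x right, y down, z forward; pixel columns grow to the right and rows downward; lengths in m; the calibration is good to about 2 mm. A picture is of the moment at which its call begins: read the wrist's pose just before it. There is no depth.
- ctrl.close_job(): hands the job in; it is judged then, once.
The state is a dict: "time": time; "joint_positions": joint angles; "qd": joint speeds; "joint_torque": joint torques, N m; "position": TCP position; "tool_rot": TCP orientation; "ft_force": force on the tool from outside, world axes, zero at the start; "torque": the same for the moment, N m; "grip_width": opening from 0.0 (shut) to 1.0 (fully open); "grip_force": force on a finger pad.
Only numpy, scipy, OpenCV 4.12 (cv2) and the standard library are available. Lean on these libraries where they do the work, as an engineer would, in place of code of your own. Each camera call takes 0.05 s, during which the arm holds its last target. There are 200 camera calls.

## Working session

There is one attempt and no reset: what is moved stays moved. The work goes in short steps, Python scripts to look and compute and a tool call to move; the robot and the scene stay as the last step left them, time stands still between calls to the robot, and variables do not carry over. Pictures are saved under pics/ and viewed, at most 10 in all, crops included, and the job is handed in when it is done.

Besides the shell and the picture viewer there is one more tool, called after "Request:" as name([rows], argument=value, ...), one row to a line, values as JSON. carry_out: Moves the arm, as the interface text tells. Its arguments: {"type":"object","properties":{"steps":{"type":"array","items":{"type":"array","items":{"type":"number"}}},"squeeze":{"type":"number"}},"required":["steps"]}

```bash
mkdir -p pics; python3 - <<'E'
from bench import ctrl
import cv2,numpy as np
s=ctrl.get_state();print(s)
for n in["scene","top"]:
    d=ctrl.get_image(n);np.savez(f"{n}.npz",**d);print(n,d["camera_matrix"],d["cam_to_world"])
    cv2.imwrite(f"pics/{n}0.png",cv2.resize(d["pixels"][:,:,::-1],(800,600)))
E
```

```text
{'time': 0.0, 'joint_positions': array([ 1.25111137,  0.32183563, -0.07007829,  1.45165164,  0.0226242 ,
        1.37079144, -0.05691729]), 'qd': array([ 5.91809037e-04,  1.58448143e-03, -6.77741268e-04, -6.74613599e-05,
        3.29764376e-05,  2.71694449e-04, -7.41404263e-04]), 'joint_torque': array([-3.05006843e-04, -4.91294432e+01, -4.03828695e-01, -3.12533247e+01,
       -6.38627680e-02,  4.36140457e-02,  1.69376176e-04]), 'position': array([ 0.21270024, -0.61359374,  0.19806504]), 'tool_rot': array([-3.09611664e+00, -5.21588323e-01,  6.83949369e-04]), 'ft_force': array([0.20793147, 0.41512804, 0.56724303]), 'torque': array([-0.06716376, -0.04319744,  0.04202331]), 'grip_force': 0.0, 'grip_width': 0.9993989027462925}
scene [[413.15336609   0.         259.18626878]
 [  0.         413.15336609 191.73664617]
 [  0.           0.           1.        ]] [[-0.75792219  0.49980008 -0.41923005  1.21189051]
 [ 0.6521675   0.56554187 -0.50481675  0.78966776]
 [-0.01521531 -0.65602003 -0.7545901   1.27546086]
 [ 0.          0.          0.          1.        ]]
top [[346.86627159   0.         256.25365147]
 [  0.         346.86627159 189.86808948]
 [  0.           0.           1.        ]] [[ 0.01181209 -0.97923487  0.20238464  0.29002843]
 [-0.99991747 -0.0125903  -0.00255824 -0.04376037]
 [ 0.0050532  -0.20233772 -0.97930277  1.19872855]
 [ 0.          0.          0.          1.        ]]
```

View pics/scene0.png

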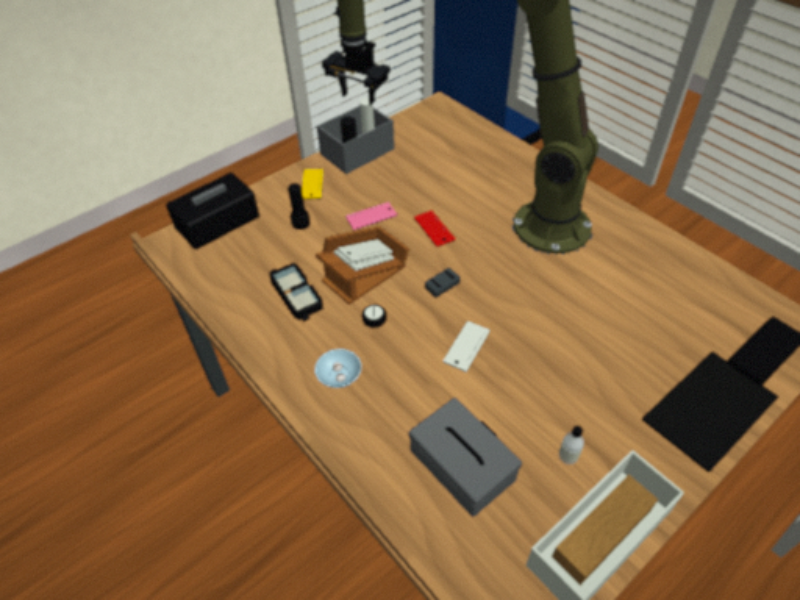

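View pics/top0.png

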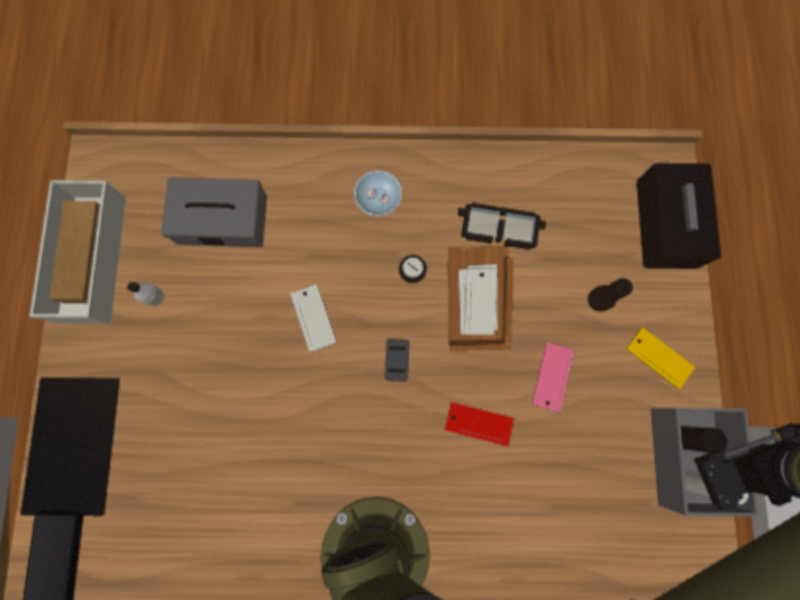

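The scene view shows the rest with its stack at about (362,258) and the loose white slate at (467,345). In the top view, slate4 is at (313,318), with its eyelet at (305,293). The rest is at (480,298), with the ledge at the bottom and the cheek on the right.

```bash
cat > h.py <<'E'
import numpy as np,cv2
from scipy.spatial.transform import Rotation as R
def ray(K,T,uv,z):
    uv=np.atleast_2d(uv).astype(float)
    d=np.c_[uv,np.ones(len(uv))]@np.linalg.inv(K).T@T[:3,:3].T
    s=(z-T[2,3])/d[:,2]
    return T[:3,3]+d*s[:,None]
def proj(K,T,P):
    p=(np.atleast_2d(P)-T[:3,3])@T[:3,:3]; p=p@K.T
    return p[:,:2]/p[:,2:]
E
python3 - <<'E'
from h import *
d=np.load("top.npz");im=d["pixels"];K=d["camera_matrix"];T=d["cam_to_world"]
m=((im.min(2)>170)).astype(np.uint8)
n,l,st,c=cv2.connectedComponentsWithStats(m)
for i in range(1,n):
    if st[i,4]>80: print(st[i],c[i])
i=min(range(1,n),key=lambda i:np.hypot(*(c[i]-[200,203])))
cs,_=cv2.findContours((l==i).astype(np.uint8),0,cv2.CHAIN_APPROX_NONE)
P=ray(K,T,cs[0][:,0],.008)
print("slate4",cv2.minAreaRect((P[:,:2]*1000).astype(np.float32)))
b=im[150:230,275:340]
cv2.imwrite("pics/rest_top.png",cv2.resize(b[:,:,::-1],None,fx=7,fy=7,interpolation=cv2.INTER_CUBIC))
E
```

```text
[294 173  23  40 721] [306.54230236 192.35783634]
[187 183  27  41 489] [201.02658487 203.46830266]
[ 38 195  18   7 117] [ 46.64957265 198.07692308]
slate4 ((486.6850280761719, 148.55642700195312), (134.39163208007812, 55.37593078613281), 20.811235427856445)
```

View pics/rest_top.png

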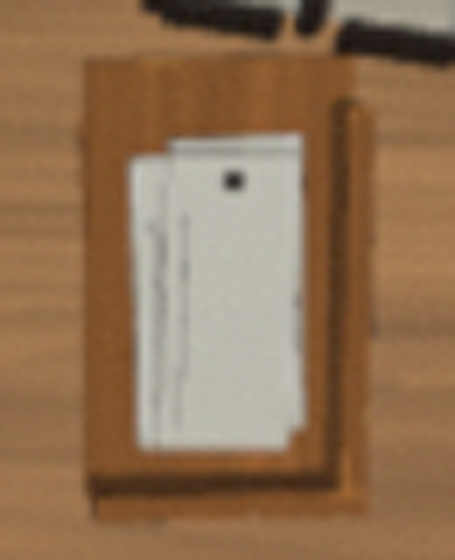

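The crop shows the bed's top-left corner at (83,58) and the ledge along v≈490–518. The cheek top runs at u≈350–372, and the stack spans about (130–303, 135–450). The arm's route to slate4 passes the rest, so I'll look down on the rest with the wrist camera first.

```bash
cat >> h.py <<'E'
def RT(th): # rest pose th=(x,y,yaw): columns rest axes in world
    A=R.from_euler('z',th[2]).as_matrix()@R.from_euler('y',-22,degrees=True).as_matrix()
    return A,np.array([th[0],th[1],.030])
def r2w(th,p):
    A,o=RT(th); return np.atleast_2d(p)@A.T+o
E
python3 - <<'E'
from h import *
from scipy.optimize import least_squares
d=np.load("top.npz");K=d["camera_matrix"];T=d["cam_to_world"]
uv=np.array([[83,58],[97,518],[355,58],[372,105],[350,100]])/7+[275,150]-.43
P=np.array([[200,115,0],[-12,115,44],[200,0,0],[180,-12,44],[180,0,44]])/1000
f=lambda th:(proj(K,T,r2w(th,P))-uv).ravel()
s=least_squares(f,[.6,-.25,0],loss='soft_l1');print(s.x,s.fun.reshape(-1,2).round(1))
print(r2w(s.x,[.07,.031,0]))
from bench import ctrl
st=ctrl.get_state();print(R.from_rotvec(st["tool_rot"]).as_matrix().round(3))
w=ctrl.get_image("wrist");print(w["T_tool_cam"].round(4),w["camera_matrix"])
E
```

```text
[ 0.44348764 -0.26698851  0.03091921] [[ 0.6 -0.2]
 [-0.1  0.2]
 [-3.3 -0.8]
 [ 0.6 -0. ]
 [ 0.   0.7]]
[[ 0.50740115 -0.23399691  0.05622246]]
[[ 0.945  0.328 -0.001]
 [ 0.328 -0.945  0.002]
 [-0.    -0.002 -1.   ]]
[[-4.000e-04 -9.615e-01 -2.747e-01  7.600e-02]
 [ 1.000e+00 -8.000e-04  1.100e-03  8.000e-04]
 [-1.300e-03 -2.747e-01  9.615e-01 -1.844e-01]
 [ 0.000e+00  0.000e+00  0.000e+00  1.000e+00]] [[296.93523516   0.         250.39886439]
 [  0.         296.93523516 193.44376675]
 [  0.           0.           1.        ]]
```

Request:
carry_out([
  [0,0,0,2,2,4,1],
  [0,0,0,32,37,4,1],
  [0,0,0,32,37,4,1],
  [0,0,0,32,37,4,1],
  [0,0,0,32,37,4,1],
  [0,0,0,32,37,4,1],
  [0,0,0,32,37,4,1],
  [0,0,0,32,37,4,1],
  [0,0,0,32,37,4,1],
  [0,0,0,32,37,4,1],
  [0,0,0,32,37,4,1],
  [0,0,0,32,37,4,1],
])

```text
time: 1.35
position: [0.5343, -0.2411, 0.2388]
tool_rot: [-3.095, -0.531, -0.0]
ft_force: [-0.6, -0.6, -0.3]
grip_width: 1.0
grip_force: 0.0
```

```bash
cat >> h.py <<'E'
def wrist(ctrl,name):
    st=ctrl.get_state();w=ctrl.get_image("wrist")
    W=np.eye(4);W[:3,:3]=R.from_rotvec(st["tool_rot"]).as_matrix();W[:3,3]=st["position"]
    T=W@w["T_tool_cam"];np.savez(name+".npz",pixels=w["pixels"],K=w["camera_matrix"],T=T)
    cv2.imwrite(f"pics/{name}.png",cv2.resize(w["pixels"][:,:,::-1],(800,600),interpolation=cv2.INTER_CUBIC))
    return st
E
python3 - <<'E'
from h import *
from bench import ctrl
st=wrist(ctrl,"w1");print(st["time"],st["position"],st["ft_force"],st["qd"].round(2))
E
```

```text
1.35 [ 0.53431267 -0.2411101   0.23881623] [-0.58841445 -0.61975491 -0.3044318 ] [ 0.05 -0.01  0.07  0.01  0.03  0.01  0.02]
```

View pics/w1.png

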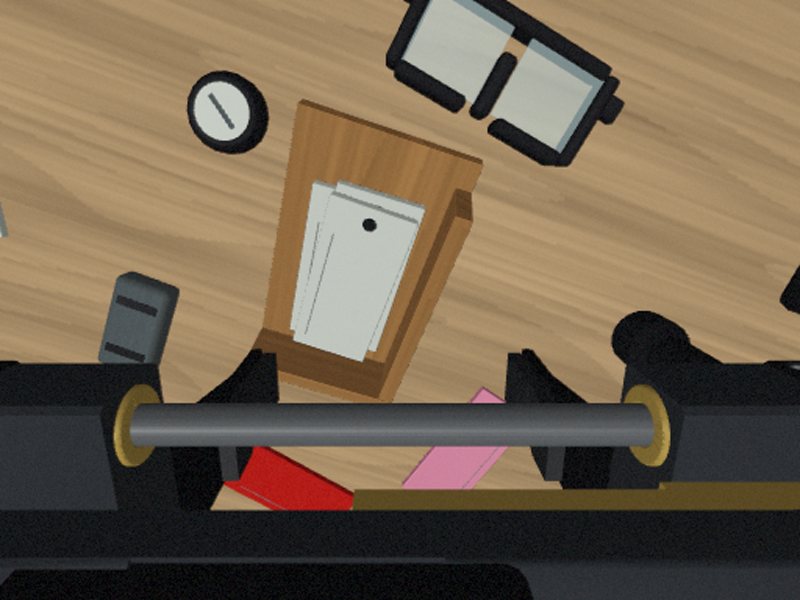

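The wrist view shows the bed's far corners at (300,101) and (482,161), and the cheek's far end at (457,190)/(455,215)/(471,221). The inner top corner of ledge and cheek is at about (385,393), and the ledge's left foot at (262,330). slate3 is on top, with corners at (331,190), (424,208), (363,361) and (293,340).

```bash
python3 - <<'E'
from h import *
from scipy.optimize import least_squares
d=np.load("w1.npz");K=d["K"];T=d["T"]
uv=np.array([[300,101],[482,161],[457,190],[455,215],[471,221],[385,393],[262,330]])*.64
P=np.array([[200,115,0],[200,-12,0],[180,0,0],[180,0,44],[180,-12,44],[0,0,44],[0,115,0]])/1000
f=lambda th:(proj(K,T,r2w(th,P))-uv).ravel()
s=least_squares(f,[.44,-.27,0],loss='soft_l1');th=s.x;print(th,s.fun.reshape(-1,2).round(1))
np.save("th.npy",th)
# slate3 corners on plane z=24mm of rest
A,o=RT(th)
def onplane(uv,z):
    uv=np.array(uv)*.64
    dd=np.c_[uv,np.ones(len(uv))]@np.linalg.inv(K).T@T[:3,:3].T
    d2=dd@A;c=A.T@(T[:3,3]-o);return c+d2*((z-c[2])/d2[:,2])[:,None]
print((onplane([[331,190],[424,208],[363,361],[293,340]],.024)*1000).round(1))
print((onplane([[314,182]],.008)*1000).round(1),(onplane([[338,182]],.016)*1000).round(1))
im=cv2.imread("pics/w1.png")
for x0,x1,y0,y1,z in[(0,.2,0,.115,0),(-.012,.18,-.012,0,.044),(0,.18,0,.115,.044)]:
    q=proj(K,T,r2w(th,[[x0,y0,z],[x1,y0,z],[x1,y1,z],[x0,y1,z]]))/.64
    cv2.polylines(im,[q.astype(int)],True,(0,255,0),1)
cv2.imwrite("pics/fit.png",im[60:460,200:600])
E
```

```text
[ 0.44440573 -0.26868377  0.04283709] [[-2.8  1. ]
 [ 1.   1.6]
 [-1.  -2.9]
 [ 0.4 -0.3]
 [ 2.  -0.4]
 [-3.4  4.2]
 [ 0.6 -1.2]]
[[161.1  78.7  24. ]
 [168.5  17.4  24. ]
 [ 18.4  22.3  24. ]
 [ 19.9  83.4  24. ]]
[[155.1  93.1   8. ]] [[164.2  76.3  16. ]]
```

View pics/fit.png

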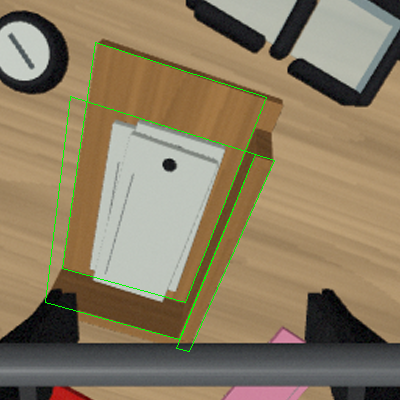

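Request:
carry_out([
  [0,0,0,-7,38,-3,1],
  [0,0,0,-7,38,-3,1],
  [0,0,0,-7,38,-3,1],
  [0,0,0,-7,38,-3,1],
  [0,0,0,-7,38,-3,1],
  [0,0,0,-7,38,-3,1],
  [0,0,0,-7,38,-3,1],
  [0,0,0,-7,38,-3,1],
  [0,0,0,-7,38,-3,1],
  [0,0,0,-7,38,-3,1],
  [0,0,0,-7,38,-3,1],
])

```text
time: 2.5
position: [0.4636, 0.1328, 0.2091]
tool_rot: [3.098, 0.514, -0.0]
ft_force: [-0.5, -0.0, 0.5]
grip_width: 0.999
grip_force: 0.0
```

```bash
python3 - <<'E'
from h import *
from bench import ctrl
st=wrist(ctrl,"w2");print(st["time"],st["position"],st["ft_force"],st["qd"].round(2))
d=np.load("w2.npz");im=d["pixels"];K=d["K"];T=d["T"]
m=((im.min(2)>150)).astype(np.uint8);m=cv2.morphologyEx(m,cv2.MORPH_CLOSE,np.ones((9,9)))
n,l,s,c=cv2.connectedComponentsWithStats(m)
for i in range(1,n):
    if s[i,4]>1500:
        cs,_=cv2.findContours((l==i).astype(np.uint8),0,cv2.CHAIN_APPROX_NONE)
        P=ray(K,T,cs[0][:,0],.008);print(s[i],cv2.minAreaRect((P[:,:2]*1000).astype(np.float32)))
E
```

```text
2.5 [0.46364636 0.13279001 0.20914898] [-0.51037715 -0.03469756  0.45281234] [ 0.    0.   -0.   -0.   -0.01 -0.   -0.  ]
[ 218   89   52  109 5090] ((489.8360290527344, 147.8976593017578), (138.39256286621094, 60.78479766845703), 20.823490142822266)
```

Request:
carry_out([
  [0,0,2,2.5,1.5,-3,1],
  [0,0,2,2.5,1.5,-16,1],
  [0,0,2,2.5,1.5,-16,1],
  [0,0,2,2.5,1.5,-16,1],
  [0,0,2,2.5,1.5,-16,1],
  [0,0,2,2.5,1.5,-16,1],
])

```text
time: 3.15
position: [0.4886, 0.1498, 0.0496]
tool_rot: [-3.089, -0.573, 0.001]
ft_force: [1.2, 0.4, 0.7]
grip_width: 1.002
grip_force: 0.0
```

Request:
carry_out([
  [0,0,0,0,-0.2,-3.0,1],
  [0,0,0,0,-0.2,-4.6,1],
  [0,0,0,0,-0.2,-4.6,1],
  [0,0,0,0,-0.2,-4.6,0.6],
  [0,0,0,0,-0.2,-4.6,0.6],
  [0,0,0,0,-0.2,-4.6,0.6],
  [0,0,0,0,-0.2,-4.6,0.6],
  [0,0,0,0,-0.2,-4.6,0.6],
  [0,0,0,0,-0.2,-4.6,0.6],
], squeeze=20)

```text
time: 4.05
position: [0.488, 0.1489, 0.0033]
tool_rot: [3.088, 0.576, 0.0]
ft_force: [1.3, 0.2, -0.1]
grip_width: 0.621
grip_force: 0.0
```

Request:
carry_out([
  [0,0,0,0,0,0,0.4],
  [0,0,0,0,0,0,0.4],
])

```text
time: 4.25
position: [0.4879, 0.1489, 0.0032]
tool_rot: [3.088, 0.576, -0.0]
ft_force: [-0.3, -0.7, -0.1]
grip_width: 0.497
grip_force: 0.0
```

```bash
python3 - <<'E'
from h import *
from bench import ctrl
st=wrist(ctrl,"w3");print(st["time"],st["position"],st["ft_force"],st["grip_width"],st["grip_force"])
E
```

```text
4.25 [0.48789328 0.14886095 0.00316075] [-0.33661374 -0.66725422 -0.06140873] 0.497056960583123 0.0
```

View pics/w3.png

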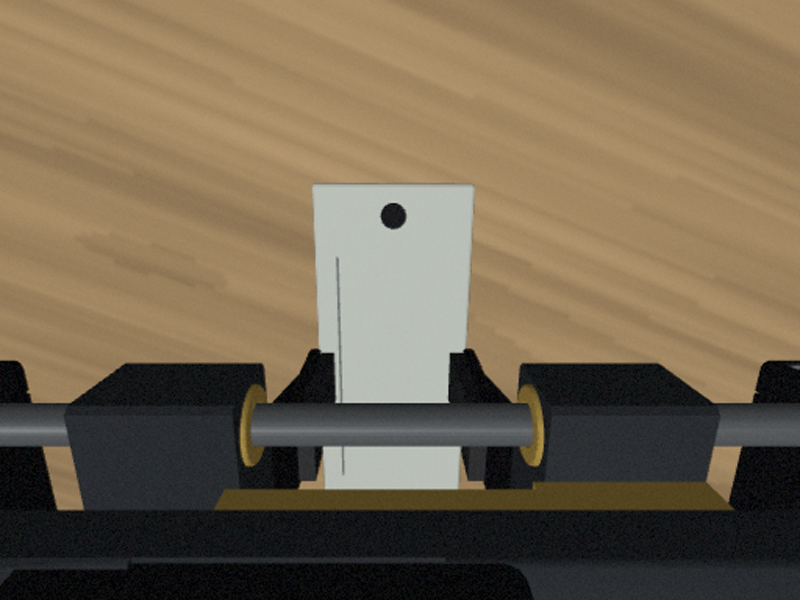

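The fingers, with inner edges at u≈335 and 448, have closed over the slate, whose edges are at u≈320 and 468. So the tips must be higher than reported. I'll open and feel downward carefully.

Request:
carry_out([
  [0,0,0,0,0,0.5,1],
  [0,0,0,0,0,0.5,1],
  [0,0,0,0,0,0.5,1],
  [0,0,0,0,0,0.5,1],
  [0,0,0,0,0,0.5,1],
  [0,0,0,0,0,0.5,1],
  [0,0,0,0,0,0,1],
  [0,0,0,0,0,-0.2,1],
  [0,0,0,0,0,-0.4,1],
  [0,0,0,0,0,-0.4,1],
])

```text
time: 5.3
position: [0.4876, 0.1488, -0.0013]
tool_rot: [-3.088, -0.576, 0.001]
ft_force: [0.7, -0.8, 1.0]
grip_width: 0.994
grip_force: 0.0
```

Request:
carry_out([
  [0,0,0,0,0,-0.3,1],
  [0,0,0,0,0,-0.3,1],
])

```text
time: 5.5
position: [0.4877, 0.1488, -0.0042]
tool_rot: [3.088, 0.576, -0.001]
ft_force: [0.2, 0.1, 0.4]
grip_width: 1.0
grip_force: 0.0
```

Request:
carry_out([
  [0,0,0,0,0,-0.3,1],
  [0,0,0,0,0,-0.3,1],
])

```text
time: 5.7
position: [0.4876, 0.1488, -0.0072]
tool_rot: [3.088, 0.576, -0.001]
ft_force: [0.6, -1.0, -0.6]
grip_width: 1.001
grip_force: 0.0
```

Request:
carry_out([
  [0,0,0,0,0,-0.3,1],
  [0,0,0,0,0,-0.3,1],
])

```text
time: 5.9
position: [0.4877, 0.1487, -0.0102]
tool_rot: [3.088, 0.576, -0.001]
ft_force: [0.0, -0.2, -1.2]
grip_width: 0.998
grip_force: 0.0
```

Request:
carry_out([
  [0,0,0,0,0,-0.2,1],
  [0,0,0,0,0,-0.2,1],
])

```text
time: 6.1
position: [0.4878, 0.1488, -0.012]
tool_rot: [3.088, 0.576, -0.001]
ft_force: [-0.7, 0.8, 0.1]
grip_width: 0.998
grip_force: 0.0
```

Request:
carry_out([
  [0,0,0,0,0,-0.2,1],
  [0,0,0,0,0,-0.2,1],
])

```text
time: 6.3
position: [0.4878, 0.1488, -0.014]
tool_rot: [3.088, 0.576, -0.001]
ft_force: [-0.0, 0.5, 0.1]
grip_width: 1.001
grip_force: 0.0
```

Request:
carry_out([
  [0,0,0,0,0,-0.2,1],
  [0,0,0,0,0,-0.2,1],
])

```text
time: 6.5
position: [0.4878, 0.1488, -0.0161]
tool_rot: [3.088, 0.576, -0.001]
ft_force: [0.4, -0.1, -0.8]
grip_width: 0.998
grip_force: 0.0
```

Request:
carry_out([
  [0,0,0,0,0,0,0.55],
  [0,0,0,0,0,0,0.55],
  [0,0,0,0,0,0,0.55],
  [0,0,0,0,0,0,0.55],
  [0,0,0,0,0,0,0.55],
  [0,0,0,0,0,0,0.55],
])

```text
time: 7.1
position: [0.4887, 0.1494, -0.0149]
tool_rot: [-3.088, -0.576, -0.002]
ft_force: [-0.5, 0.5, 4.3]
grip_width: 0.579
grip_force: 2.3
```

```bash
python3 - <<'E'
from h import *
from bench import ctrl
st=wrist(ctrl,"w4");print(st["time"],st["position"],st["ft_force"],st["grip_width"],st["grip_force"])
E
```

```text
7.1 [ 0.48869965  0.14937625 -0.01493658] [-0.5308414   0.54503198  4.25607912] 0.5791082303276835 2.315688505768776
```

View pics/w4.png

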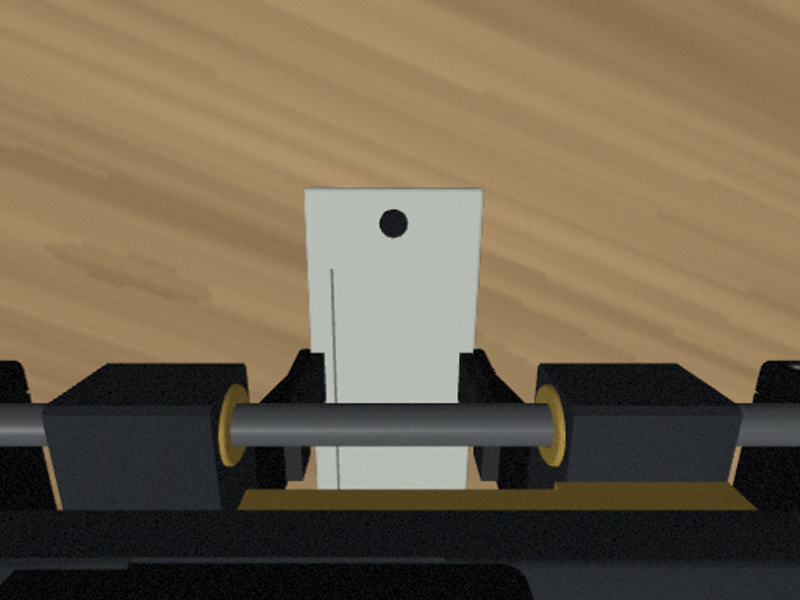

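The fingers are riding on the slate's top edges: the pads' inner faces are at u≈325 and 460, the slate's edges at 312 and 475. The real tips therefore lie about 23 mm behind the reported TCP. I'll open, go lower and regrip.

Request:
carry_out([
  [0,0,0,0,0,0.5,1],
  [0,0,0,0,0,0.5,1],
  [0,0,0,0,0,0.5,1],
  [0,0,0,0,0,0.5,1],
  [0,0,0,0,0,0.5,1],
  [0,0,0,0,0,0.2,1],
  [0,0,0,0,0,-0.2,1],
  [0,0,0,0,0,-0.4,1],
  [0,0,0,0,0,-0.4,1],
])

```text
time: 8.05
position: [0.4875, 0.1488, -0.0204]
tool_rot: [-3.088, -0.576, 0.002]
ft_force: [-0.9, -0.3, -0.4]
grip_width: 0.997
grip_force: 0.0
```

Request:
carry_out([
  [0,0,0,0,0,-0.2,1],
  [0,0,0,0,0,-0.2,1],
])

```text
time: 8.25
position: [0.4878, 0.1488, -0.022]
tool_rot: [3.088, 0.576, -0.001]
ft_force: [-0.5, -1.2, -0.5]
grip_width: 1.001
grip_force: 0.0
```

Request:
carry_out([
  [0,0,0,0,0,0,0.5],
  [0,0,0,0,0,0,0.5],
  [0,0,0,0,0,0,0.5],
  [0,0,0,0,0,0,0.5],
  [0,0,0,0,0,0,0.5],
  [0,0,0,0,0,0,0.5],
])

```text
time: 8.85
position: [0.488, 0.1488, -0.0217]
tool_rot: [3.088, 0.576, 0.0]
ft_force: [-0.1, -0.4, 0.8]
grip_width: 0.708
grip_force: 20.0
```

```bash
cat >> h.py <<'E'
TIP=.0217
def plan(st,th,x,y,z,yawoff=0):
    """turn deg & shift cm for tool aligned to rest; (x,y,z) rest coords of real tip"""
    A,o=RT(th)
    Rt=A@R.from_euler('z',yawoff,degrees=True).as_matrix()@np.diag([1,-1,-1.])
    Rc=R.from_rotvec(st["tool_rot"]).as_matrix()
    p=r2w(th,[x,y,z-TIP])[0]
    return np.degrees(R.from_matrix(Rt@Rc.T).as_rotvec()).round(2),((p-st["position"])*100).round(2),p.round(4)
E
python3 - <<'E'
from h import *
from bench import ctrl
th=np.array([.444,-.268,.039]);np.save("th.npy",th);st=ctrl.get_state()
for z in(.11,.045,.027): print(plan(st,th,.092,.054,z))
E
```

```text
(array([  4.48, -21.64, -18.66]), array([  0.61, -36.08,  16.81]), array([ 0.4941, -0.212 ,  0.1463]))
(array([  4.48, -21.64, -18.66]), array([  3.04, -35.99,  10.78]), array([ 0.5184, -0.2111,  0.0861]))
(array([  4.48, -21.64, -18.66]), array([  3.72, -35.96,   9.11]), array([ 0.5251, -0.2108,  0.0694]))
```

Request:
carry_out([
  [0,0,0,0,0,5,0.5],
  [0,0,0,0,0,10,0.5],
  [0,0,0,0.6,-5,15,0.5],
  [1.1,-5.4,-4.7,0.6,-10,16.8,0.5],
  [2.2,-10.8,-9.3,0.6,-15,16.8,0.5],
  [3.4,-16.2,-14,0.6,-20,16.8,0.5],
  [4.5,-21.6,-18.7,0.6,-25,16.8,0.5],
  [4.5,-21.6,-18.7,0.6,-30,16.8,0.5],
  [4.5,-21.6,-18.7,0.6,-34,16.8,0.5],
  [4.5,-21.6,-18.7,0.6,-36,16.8,0.5],
  [4.5,-21.6,-18.7,0.6,-36,16.8,0.5],
  [4.5,-21.6,-18.7,0.6,-36,16.8,0.5],
])

```text
time: 10.05
position: [0.4934, -0.2111, 0.1455]
tool_rot: [-3.075, -0.057, -0.595]
ft_force: [0.0, 0.9, -0.9]
grip_width: 0.709
grip_force: 20.0
```

```bash
python3 - <<'E'
from h import *
from bench import ctrl
th=np.load("th.npy");st=wrist(ctrl,"w5");print(st["time"],st["position"],st["ft_force"],st["grip_width"])
for z in(.11,.045,.027): print(plan(st,th,.092,.054,z))
E
```

```text
10.05 [ 0.49336717 -0.21111102  0.14551542] [ 0.04006733  0.87294368 -0.91038252] 0.7091791621912583
(array([-0.12, -0.11,  0.1 ]), array([ 0.07, -0.09,  0.08]), array([ 0.4941, -0.212 ,  0.1463]))
(array([-0.12, -0.11,  0.1 ]), array([ 2.5 ,  0.01, -5.94]), array([ 0.5184, -0.2111,  0.0861]))
(array([-0.12, -0.11,  0.1 ]), array([ 3.18,  0.03, -7.61]), array([ 0.5251, -0.2108,  0.0694]))
```

View pics/w5.png

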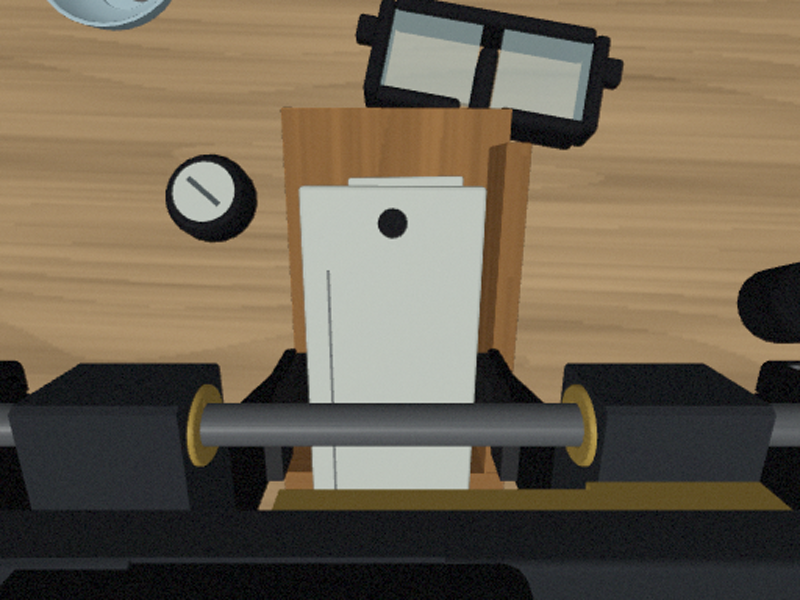

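The slate is held squarely, with edges at u≈303 and 485, above the rest. The bed's far-left corner is at (282,108), and the cheek's far-end top corners are at about (507,142) and (531,145). I'll refine the rest's pose from these points.

```bash
python3 - <<'E'
from h import *
from scipy.optimize import least_squares
th=np.load("th.npy");d=np.load("w5.npz");K=d["K"];T=d["T"]
P=np.array([[200,115,0],[180,0,44],[180,-12,44],[180,0,0]])/1000
uv=np.array([[282,108],[507,142],[531,145],[490,150]])*.64
print((proj(K,T,r2w(th,P))/.64).round(0))
s=least_squares(lambda t:(proj(K,T,r2w(t,P))-uv)[:3].ravel(),th);print(s.x,s.fun.round(1))
E
```

```text
[[279. 106.]
 [507. 140.]
 [533. 140.]
 [488. 145.]]
[ 0.44199831 -0.26593094  0.02548702] [-1.6 -0.7  0.1  1.1  1.3 -0.6]
```

Request:
carry_out([
  [0,0,0,1.2,0,-3,0.5],
  [0,0,0,2.5,0,-5.9,0.5],
  [0,0,0,2.8,0,-6.8,0.5],
  [0,0,0,3.1,0,-7.4,0.5],
  [0,0,0,3.1,0,-7.4,0.5],
])

```text
time: 10.6
position: [0.5251, -0.2103, 0.0722]
tool_rot: [-3.075, -0.061, -0.596]
ft_force: [-0.9, -0.2, -0.6]
grip_width: 0.709
grip_force: 20.0
```

Request:
carry_out([
  [0,0,0,0.1,0,-0.3,0.5],
  [0,0,0,0.1,0,-0.3,0.5],
  [0,0,0,0.1,0,-0.3,0.5],
])

```text
time: 10.9
position: [0.5262, -0.2115, 0.07]
tool_rot: [-3.076, -0.059, -0.599]
ft_force: [-0.3, 0.2, -1.2]
grip_width: 0.707
grip_force: 20.0
```

Request:
carry_out([
  [0,0,0,0.1,0,-0.2,0.5],
  [0,0,0,0.1,0,-0.2,0.5],
  [0,0,0,0.1,0,-0.2,0.5],
])

```text
time: 11.2
position: [0.5269, -0.2112, 0.0672]
tool_rot: [-3.076, -0.059, -0.597]
ft_force: [0.3, 0.3, -1.4]
grip_width: 0.709
grip_force: 20.0
```

Request:
carry_out([
  [0,0,0,0.1,0,-0.2,0.5],
  [0,0,0,0.1,0,-0.2,0.5],
  [0,0,0,0.1,0,-0.2,0.5],
])

```text
time: 11.5
position: [0.5277, -0.2112, 0.0664]
tool_rot: [-3.076, -0.059, -0.596]
ft_force: [-9.0, 3.4, 11.1]
grip_width: 0.707
grip_force: 20.0
```

Contact. I'll release and back off square to the bed.

Request:
carry_out([
  [0,0,0,-0.05,0,0.12,0.82],
  [0,0,0,-0.05,0,0.12,0.82],
  [0,0,0,-0.05,0,0.12,0.82],
  [0,0,0,-0.05,0,0.12,0.82],
  [0,0,0,-0.4,0,1,0.82],
  [0,0,0,-0.8,0,2,0.82],
  [0,0,0,-1.6,0,4,0.82],
  [0,0,0,-3.2,0,8,0.82],
  [0,0,0,-3.2,0,8,0.82],
])

```text
time: 12.4
position: [0.4979, -0.2137, 0.1521]
tool_rot: [-3.079, -0.058, -0.611]
ft_force: [0.2, -0.7, 0.4]
grip_width: 0.817
grip_force: 0.0
```

```bash
python3 - <<'E'
from h import *
from bench import ctrl
th=np.load("th.npy");st=wrist(ctrl,"w6");print(st["time"],st["position"],st["ft_force"],st["grip_width"])
for p in[(.172,.045,.11),(.172,.045,.004)]: print(plan(st,th,*p))
E
```

```text
12.4 [ 0.49790942 -0.21366778  0.15213529] [ 0.18548607 -0.67891732  0.43251128] 0.817248889581938
(array([0.31, 0.46, 0.15]), array([ 7.06, -0.44,  2.42]), array([ 0.5685, -0.2181,  0.1763]))
(array([0.31, 0.46, 0.15]), array([11.03, -0.29, -7.41]), array([ 0.6082, -0.2166,  0.078 ]))
```

View pics/w6.png

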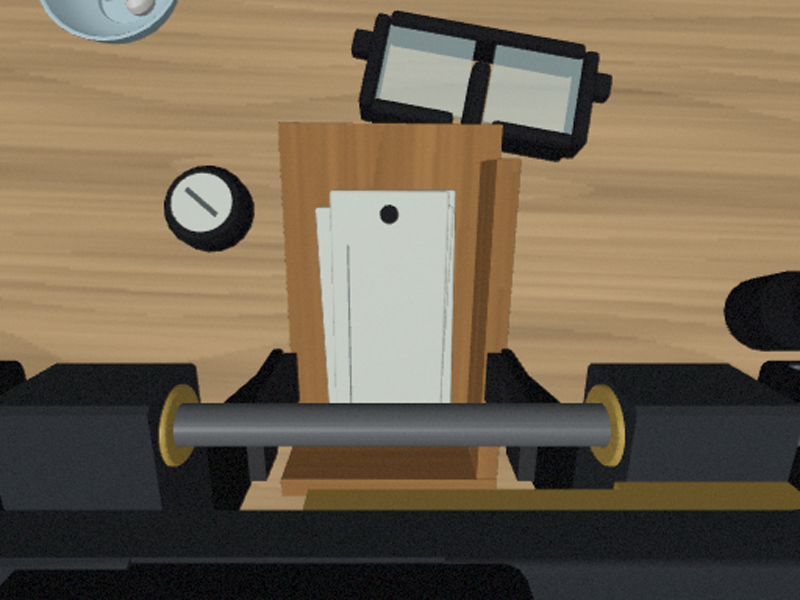

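slate4 now lies on the stack, with its far corners at (330,191) and (455,191). A lower slate shows at the left, with its corner at (316,208). The bed and cheek are undisturbed.

```bash
cat >> h.py <<'E'
def onplane(K,T,th,uv,z):
    A,o=RT(th);uv=np.atleast_2d(uv)*.64
    d2=np.c_[uv,np.ones(len(uv))]@np.linalg.inv(K).T@T[:3,:3].T@A
    c=A.T@(T[:3,3]-o);return ((c+d2*((z-c[2])/d2[:,2])[:,None])*1000).round(1)
E
python3 - <<'E'
from h import *
from bench import ctrl
th=np.load("th.npy");d=np.load("w6.npz");K=d["K"];T=d["T"]
print(onplane(K,T,th,[[330,191],[455,191]],.032),onplane(K,T,th,[[316,208]],.008))
st=ctrl.get_state()
for p in[(.187,.05,.11),(.187,.05,.045),(.187,.05,.004),(.155,.05,.004)]: print(plan(st,th,*p))
E
```

```text
[[163.4  82.3  32. ]
 [163.4  18.1  32. ]] [[153.2  93.5   8. ]]
(array([0.22, 0.31, 0.12]), array([8.5 , 0.03, 3.22]), array([ 0.5822, -0.2126,  0.1819]))
(array([0.22, 0.31, 0.12]), array([10.93,  0.13, -2.8 ]), array([ 0.6066, -0.2116,  0.1217]))
(array([0.22, 0.31, 0.12]), array([12.47,  0.19, -6.6 ]), array([ 0.6219, -0.211 ,  0.0836]))
(array([0.22, 0.31, 0.12]), array([ 9.5 ,  0.07, -7.8 ]), array([ 0.5923, -0.2122,  0.0717]))
```

Request:
carry_out([
  [0,0,0,4,0,2,0.4],
  [0.2,0.3,0.1,8.5,0,3.2,0.4],
  [0.2,0.3,0.1,8.5,0,3.2,0.4],
  [0.2,0.3,0.1,8.5,0,3.2,0.4],
  [0.2,0.3,0.1,9.7,0,0.2,0.4],
  [0.2,0.3,0.1,10.9,0,-2.8,0.4],
  [0.2,0.3,0.1,11.7,0,-4.7,0.4],
  [0.2,0.3,0.1,12.4,0,-6.5,0.4],
  [0.2,0.3,0.1,12.4,0,-6.5,0.4],
  [0.2,0.3,0.1,12.4,0,-6.5,0.4],
])

```text
time: 13.45
position: [0.6181, -0.2113, 0.0791]
tool_rot: [-3.074, -0.059, -0.584]
ft_force: [0.7, -0.1, -0.8]
grip_width: 0.398
grip_force: 0.0
```

```bash
cat > n.py <<'E'
import sys
from h import *
from bench import ctrl
th=np.load("th.npy");st=ctrl.get_state()
A,o=RT(th);Rc=R.from_rotvec(st["tool_rot"]).as_matrix()
print(st["time"],"tip in rest mm",((A.T@(st["position"]+TIP*(A[:,2])-o))*1000).round(1),"F rest",(A.T@st["ft_force"]).round(1),st["grip_width"])
for a in sys.argv[1:]:
    v=[float(q) for q in a.split(",")];print(a,plan(st,th,*[q/1000 for q in v[:3]],*v[3:])[:2])
E
python3 n.py 187,50,3 187,50,4 170,50,4 155,50,4 151,50,4
```

```text
13.45 tip in rest mm [181.8  49.8   1.2] F rest [ 0.4 -0.1 -1. ] 0.3983577912272866
187,50,3 (array([-0.26, -0.48, -0.02]), array([0.42, 0.03, 0.36]))
187,50,4 (array([-0.26, -0.48, -0.02]), array([0.38, 0.03, 0.45]))
170,50,4 (array([-0.26, -0.48, -0.02]), array([-1.19, -0.03, -0.18]))
155,50,4 (array([-0.26, -0.48, -0.02]), array([-2.58, -0.09, -0.75]))
151,50,4 (array([-0.26, -0.48, -0.02]), array([-2.95, -0.1 , -0.9 ]))
```

Request:
carry_out([
  [-0.2,-0.4,0,-0.1,0,0.25,0.4],
  [-0.2,-0.4,0,-0.6,0,0.06,0.4],
  [-0.2,-0.4,0,-1.1,0,-0.14,0.4],
  [-0.2,-0.4,0,-1.6,0,-0.34,0.4],
  [-0.2,-0.4,0,-2.1,0,-0.55,0.4],
  [-0.2,-0.4,0,-2.55,0,-0.73,0.4],
  [-0.2,-0.4,0,-2.55,0,-0.73,0.4],
])

```text
time: 14.15
position: [0.5937, -0.2112, 0.0726]
tool_rot: [-3.075, -0.061, -0.598]
ft_force: [0.7, 0.5, -0.3]
grip_width: 0.399
grip_force: 0.0
```

```bash
python3 n.py 153,50,4 151,50,4 149.5,50,4
```

```text
14.15 tip in rest mm [156.7  50.9   4.3] F rest [ 0.5  0.5 -0.5] 0.3988040459523901
153,50,4 (array([-0.04,  0.03, -0.04]), array([-0.33, -0.11, -0.17]))
151,50,4 (array([-0.04,  0.03, -0.04]), array([-0.51, -0.11, -0.24]))
149.5,50,4 (array([-0.04,  0.03, -0.04]), array([-0.65, -0.12, -0.3 ]))
```

Request:
carry_out([
  [0,0,0,-0.3,-0.1,-0.15,0.4],
  [0,0,0,-0.5,-0.1,-0.24,0.4],
  [0,0,0,-0.5,-0.1,-0.24,0.4],
])

```text
time: 14.45
position: [0.5897, -0.2122, 0.0708]
tool_rot: [-3.075, -0.061, -0.601]
ft_force: [1.5, 0.0, 1.9]
grip_width: 0.399
grip_force: 0.7
```

Request:
carry_out([
  [0,0,0,-0.1,0,-0.04,0.4],
  [0,0,0,-0.2,0,-0.08,0.4],
  [0,0,0,-0.2,0,-0.08,0.4],
])

```text
time: 14.75
position: [0.5883, -0.2124, 0.0703]
tool_rot: [-3.075, -0.062, -0.602]
ft_force: [3.5, 0.2, 1.4]
grip_width: 0.402
grip_force: 2.0
```

```bash
python3 n.py
```

```text
14.75 tip in rest mm [150.8  49.9   4.3] F rest [ 3.8  0.1 -0. ] 0.40160882660098474
```

Request:
carry_out([
  [0,0,0,-0.1,0,-0.04,0.4],
  [0,0,0,-0.2,0,-0.08,0.4],
  [0,0,0,-0.2,0,-0.08,0.4],
])

```text
time: 15.05
position: [0.5881, -0.2126, 0.0708]
tool_rot: [-3.075, -0.062, -0.608]
ft_force: [7.8, -0.6, 1.4]
grip_width: 0.401
grip_force: 3.8
```

Request:
carry_out([
  [0,0,0,-0.1,0,-0.04,0.4],
  [0,0,0,-0.2,0,-0.08,0.4],
  [0,0,0,-0.2,0,-0.08,0.4],
])

```text
time: 15.35
position: [0.588, -0.2126, 0.0714]
tool_rot: [-3.075, -0.062, -0.614]
ft_force: [9.7, 0.2, 2.5]
grip_width: 0.405
grip_force: 5.1
```

```bash
python3 n.py
```

```text
15.35 tip in rest mm [150.9  49.7   5.4] F rest [ 9.9 -0.1 -1.3] 0.4052724451912853
```

Request:
carry_out([
  [0,0,0,0.9,0,0.4,0.4],
  [0,0,0,1.5,0,0.8,0.4],
  [0,0,0,0,0,5,0.6],
  [0,0,0,-1,1,9,0.8],
  [0,0,0,-2,2,10,1],
  [0,0,0,-2,2,10,1],
])

```text
time: 15.95
position: [0.5633, -0.1917, 0.1699]
tool_rot: [-3.076, -0.064, -0.601]
ft_force: [-0.7, 0.2, -0.8]
grip_width: 0.676
grip_force: 0.0
```

```bash
python3 n.py 70,108,120,90 70,108,120,-90;python3 -c "
from bench import ctrl;print(ctrl.get_state()['joint_positions'].round(2))"
```

```text
15.95 tip in rest mm [165.7  71.6 105.6] F rest [-0.9  0.3 -0.5] 0.6763926136096757
70,108,120,90 (array([-33.71,  -1.21,  83.29]), array([-9.54,  3.27, -2.25]))
70,108,120,-90 (array([ 33.83,   1.4 , -83.54]), array([-9.54,  3.27, -2.25]))
[ 0.73 -0.03 -0.34  1.97 -0.22  0.86 -1.02]
```

Request:
carry_out([
  [-3,-0.1,7.6,-1,0.5,1,1],
  [-33.7,-1.2,83.3,-9.5,3.3,-2.2,1],
  [-33.7,-1.2,83.3,-9.5,3.3,-2.2,1],
  [-33.7,-1.2,83.3,-9.5,3.3,-2.2,1],
  [-33.7,-1.2,83.3,-9.5,3.3,-2.2,1],
  [-33.7,-1.2,83.3,-9.5,3.3,-2.2,1],
  [-33.7,-1.2,83.3,-9.5,3.3,-2.2,1],
  [-33.7,-1.2,83.3,-9.5,3.3,-2.2,1],
  [-33.7,-1.2,83.3,-9.5,3.3,-2.2,1],
  [-33.7,-1.2,83.3,-9.5,3.3,-2.2,1],
  [-33.7,-1.2,83.3,-9.5,3.3,-2.2,1],
  [-33.7,-1.2,83.3,-9.5,3.3,-2.2,1],
])

```text
time: 17.15
position: [0.4673, -0.159, 0.1439]
tool_rot: [1.98, 2.055, 0.395]
ft_force: [0.6, 0.4, 0.4]
grip_width: 1.0
grip_force: 0.0
```

```bash
python3 n.py 74,111,60,90 74,111,5,90;python3 -c "
from bench import ctrl;print(ctrl.get_state()['joint_positions'].round(2))"
```

```text
17.15 tip in rest mm [ 68.2 108.  117. ] F rest [0.7 0.3 0.1] 1.0001674751259377
74,111,60,90 (array([-0.06, -0.31,  0.09]), array([ 2.66,  0.4 , -5.07]))
74,111,5,90 (array([-0.06, -0.31,  0.09]), array([  4.72,   0.48, -10.17]))
[ 0.56 -0.24 -0.14  2.2  -0.26  0.85  0.6 ]
```

Request:
carry_out([
  [0,-0.3,0,1.3,0.4,-2.5,1],
  [0,-0.3,0,2.7,0.4,-5,1],
  [0,-0.3,0,3.7,0.5,-7.5,1],
  [0,-0.3,0,4.2,0.5,-9,1],
  [0,-0.3,0,4.7,0.5,-10.1,1],
  [0,-0.3,0,4.7,0.5,-10.1,1],
])

```text
time: 17.75
position: [0.5142, -0.1535, 0.0426]
tool_rot: [1.978, 2.051, 0.4]
ft_force: [0.8, -0.5, 0.1]
grip_width: 0.998
grip_force: 0.0
```

```bash
python3 n.py 74,100,4,90 74,85,4,90 74,76,4,90 74,73,4,90;python3 -c "
from bench import ctrl;print(ctrl.get_state()['joint_positions'].round(2))"
```

```text
17.75 tip in rest mm [ 73.9 111.6   5.4] F rest [ 0.8 -0.5 -0.2] 0.9983480275079345
74,100,4,90 (array([-0.11, -0.02,  0.14]), array([ 0.11, -1.16, -0.13]))
74,85,4,90 (array([-0.11, -0.02,  0.14]), array([ 0.16, -2.66, -0.13]))
74,76,4,90 (array([-0.11, -0.02,  0.14]), array([ 0.2 , -3.56, -0.13]))
74,73,4,90 (array([-0.11, -0.02,  0.14]), array([ 0.21, -3.86, -0.13]))
[ 0.53 -0.01 -0.18  2.23 -0.26  0.58  0.58]
```

Request:
carry_out([
  [0,0,0,0.05,-0.6,-0.1,1],
  [0,0,0,0.1,-1.2,-0.1,1],
  [0,0,0,0.1,-1.7,-0.1,1],
  [0,0,0,0.1,-2.2,-0.1,1],
  [0,0,0,0.15,-2.6,-0.1,1],
  [0,0,0,0.2,-3.0,-0.1,1],
  [0,0,0,0.2,-3.4,-0.1,1],
  [0,0,0,0.2,-3.6,-0.1,1],
  [0,0,0,0.2,-3.6,-0.1,1],
])

```text
time: 18.65
position: [0.5174, -0.1896, 0.045]
tool_rot: [1.975, 2.049, 0.403]
ft_force: [-5.2, 5.7, 9.5]
grip_width: 1.0
grip_force: 5.5
```

```bash
python3 n.py 74,73,4,90
```

```text
18.65 tip in rest mm [76.4 75.5  7. ] F rest [-1.1  5.9 10.7] 0.9997994567548668
74,73,4,90 (array([-0.07,  0.2 ,  0.09]), array([-0.1 , -0.25, -0.37]))
```

Request:
carry_out([
  [0,0,0,0,-0.1,0,1],
  [0,0,0,0,-0.2,0,1],
  [0,0,0,0,-0.2,0,1],
])

```text
time: 18.95
position: [0.5174, -0.1899, 0.045]
tool_rot: [1.975, 2.052, 0.405]
ft_force: [-5.6, 10.0, 11.5]
grip_width: 0.997
grip_force: 7.4
```

Request:
carry_out([
  [0,0,0,0,-0.1,0,1],
  [0,0,0,0,-0.2,0,1],
  [0,0,0,0,-0.2,0,1],
])

```text
time: 19.25
position: [0.5173, -0.1898, 0.045]
tool_rot: [1.976, 2.054, 0.407]
ft_force: [-7.1, 13.7, 14.8]
grip_width: 0.999
grip_force: 9.8
```

```bash
python3 n.py 74,73,4,90
```

```text
19.25 tip in rest mm [76.4 75.3  7. ] F rest [-0.6 14.  16.2] 0.9994808880937185
74,73,4,90 (array([-0.33,  0.11, -0.06]), array([-0.1 , -0.23, -0.36]))
```

The normal force of 16 N at z≈7 means the tips are riding on the lowest slate. I'll back out, go lower and push again.

Request:
carry_out([
  [0,0,0,-0.1,0.6,0.3,1],
  [0,0,0,-0.3,0.8,0.8,1],
  [0,0,0,-0.3,2.5,0.8,1],
  [0,0,0,-0.3,3.8,0.8,1],
  [0,0,0,-0.3,4,0.5,1],
  [0,0,0,-0.2,4,0,1],
  [0,0,0,-0.2,4,0,1],
])

```text
time: 19.95
position: [0.515, -0.1551, 0.0434]
tool_rot: [1.975, 2.048, 0.401]
ft_force: [-0.0, 0.8, -0.0]
grip_width: 1.003
grip_force: 0.0
```

```bash
python3 n.py 72,111,1,90
```

```text
19.95 tip in rest mm [ 74.8 110.    5.9] F rest [ 0.   0.8 -0. ] 1.003116131988682
72,111,1,90 (array([0.02, 0.17, 0.16]), array([-0.09,  0.09, -0.56]))
```

Request:
carry_out([
  [0,0.1,0.1,-0.1,0.1,-0.3,1],
  [0,0.1,0.1,-0.1,0.1,-0.5,1],
  [0,0.1,0.1,-0.1,0.1,-0.5,1],
])

```text
time: 20.25
position: [0.5141, -0.1534, 0.0386]
tool_rot: [1.974, 2.052, 0.4]
ft_force: [0.1, -0.5, 0.7]
grip_width: 0.999
grip_force: 0.0
```

Request:
carry_out([
  [0,0,0,0,0,-0.1,1],
  [0,0,0,0,0,-0.2,1],
  [0,0,0,0,0,-0.2,1],
])

```text
time: 20.55
position: [0.5144, -0.1531, 0.037]
tool_rot: [1.973, 2.052, 0.4]
ft_force: [0.1, -0.7, -0.1]
grip_width: 0.995
grip_force: 0.0
```

```bash
python3 n.py 72,90,0,90
```

```text
20.55 tip in rest mm [7.20e+01 1.12e+02 1.00e-01] F rest [ 0.1 -0.7 -0.2] 0.9948115789219818
72,90,0,90 (array([ 0.01,  0.1 , -0.  ]), array([ 0.09, -2.2 , -0.01]))
```

Request:
carry_out([
  [0,0,0,0.05,-0.5,0,1],
  [0,0,0,0.05,-1,0,1],
  [0,0,0,0.1,-1.5,0,1],
  [0,0,0,0.1,-2,0,1],
  [0,0,0,0.1,-2.4,0,1],
  [0,0,0,0.1,-2.8,0,1],
  [0,0,0,0.15,-3.2,0,1],
  [0,0,0,0.15,-3.5,0,1],
  [0,0,0,0.15,-3.5,0,1],
])

```text
time: 21.45
position: [0.5162, -0.1876, 0.0372]
tool_rot: [1.973, 2.052, 0.402]
ft_force: [1.6, 4.5, 1.7]
grip_width: 1.004
grip_force: 1.9
```

```bash
python3 n.py 72,75,0,90
```

```text
21.45 tip in rest mm [72.5 77.5  0.2] F rest [2.3 4.5 0.9] 1.004181208577618
72,75,0,90 (array([-0.03,  0.12, -0.02]), array([-0.03, -0.25, -0.04]))
```

Request:
carry_out([
  [0,0,0,0,-0.1,0,1],
  [0,0,0,0,-0.2,0,1],
  [0,0,0,0,-0.2,0,1],
])

```text
time: 21.75
position: [0.5162, -0.1895, 0.0372]
tool_rot: [1.973, 2.052, 0.402]
ft_force: [1.5, 4.4, 1.2]
grip_width: 1.003
grip_force: 2.4
```

```bash
python3 n.py 72,75,0,90
```

```text
21.75 tip in rest mm [72.5 75.6  0.2] F rest [2.  4.3 0.5] 1.0032446698867217
72,75,0,90 (array([-0.02,  0.13, -0.03]), array([-0.03, -0.07, -0.04]))
```

Request:
carry_out([
  [0,0,0,0,-0.1,0,1],
  [0,0,0,0,-0.2,0,1],
  [0,0,0,0,-0.2,0,1],
])

```text
time: 22.05
position: [0.5162, -0.1898, 0.0372]
tool_rot: [1.974, 2.054, 0.403]
ft_force: [0.6, 8.5, 3.8]
grip_width: 1.0
grip_force: 4.2
```

Request:
carry_out([
  [0,0,0,0,-0.1,0,1],
  [0,0,0,0,-0.2,0,1],
  [0,0,0,0,-0.2,0,1],
])

```text
time: 22.35
position: [0.5162, -0.1898, 0.0371]
tool_rot: [1.974, 2.057, 0.406]
ft_force: [-0.1, 12.7, 7.1]
grip_width: 0.995
grip_force: 6.5
```

```bash
python3 n.py 72,72,0,90
```

```text
22.35 tip in rest mm [72.3 75.3  0.1] F rest [ 3.  12.7  6.4] 0.9947514939715206
72,72,0,90 (array([-0.29,  0.03, -0.16]), array([-0.02, -0.33, -0.02]))
```

Request:
carry_out([
  [0,0,0,0,0.8,0.2,1],
  [0,0,0,0,1.5,1,1],
  [0,0,0,-1,1.5,5,1],
  [0,0,0,-2,1.5,9,0.8],
  [0,0,0,-2,1.5,11,0.8],
  [0,0,0,-2,1.5,11,0.8],
])

```text
time: 22.95
position: [0.498, -0.1815, 0.152]
tool_rot: [1.968, 2.044, 0.401]
ft_force: [0.0, 0.0, 0.1]
grip_width: 0.835
grip_force: 0.0
```

```bash
python3 n.py 187,35,110,0; python3 - <<'E'
from h import *
from bench import ctrl
d=ctrl.get_image("scene");t=ctrl.get_image("top")
th=np.load("th.npy")
out=[]
for q,n in((d,"s"),(t,"t")):
    c=proj(q["camera_matrix"],q["cam_to_world"],r2w(th,[.09,.05,.02]))[0].astype(int)
    b=q["pixels"][c[1]-40:c[1]+40,c[0]-40:c[0]+40,::-1];out.append(cv2.resize(b,(400,400),interpolation=cv2.INTER_CUBIC))
cv2.imwrite("pics/chk.png",np.hstack(out))
E
```

```text
22.95 tip in rest mm [ 98.8  84.4 113.4] F rest [0.  0.  0.1] 0.8352255524082384
187,35,110,0 (array([ 34.31,   1.49, -83.21]), array([ 8.49, -4.61,  2.99]))
```

Request:
carry_out([
  [3,0.1,-7.3,1,-0.5,1.5,0.3],
  [34.3,1.5,-83.2,8.5,-4.6,3,0.3],
  [34.3,1.5,-83.2,8.5,-4.6,3,0.3],
  [34.3,1.5,-83.2,8.5,-4.6,3,0.3],
  [34.3,1.5,-83.2,8.5,-4.6,3,0.3],
  [34.3,1.5,-83.2,8.5,-4.6,3,0.3],
  [34.3,1.5,-83.2,8.5,-4.6,3,0.3],
  [34.3,1.5,-83.2,8.5,-4.6,3,0.3],
  [34.3,1.5,-83.2,8.5,-4.6,3,0.3],
  [34.3,1.5,-83.2,8.5,-4.6,3,0.3],
  [34.3,1.5,-83.2,8.5,-4.6,3,0.3],
  [34.3,1.5,-83.2,8.5,-4.6,3,0.3],
])

```text
time: 24.25
position: [0.5797, -0.225, 0.1746]
tool_rot: [-3.067, -0.061, -0.599]
ft_force: [-0.8, -0.3, -0.3]
grip_width: 0.298
grip_force: 0.0
```

```bash
python3 n.py 186,37,50,0 178,37,20,0 172,37,3,0; python3 - <<'E'
from h import *
from bench import ctrl
wrist(ctrl,"w7")
E
```

```text
24.25 tip in rest mm [181.5  37.7 104.3] F rest [-0.8 -0.2  0.1] 0.29775320079863493
186,37,50,0 (array([-0.48,  0.09, -0.13]), array([ 2.46,  0.03, -4.87]))
178,37,20,0 (array([-0.48,  0.09, -0.13]), array([ 2.84,  0.04, -7.95]))
172,37,3,0 (array([-0.48,  0.09, -0.13]), array([ 2.92,  0.05, -9.75]))
```

View pics/w7.png

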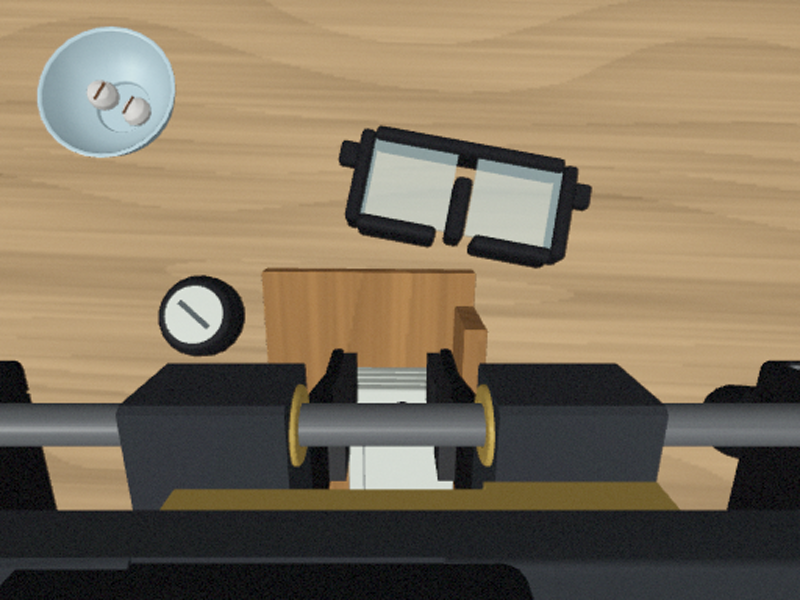

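Picture 10 shows the stack's end faces lined up between the fingers at rows 368–388. The rest, mask, compass and dish look undisturbed. Next comes the second tap down the slope, with the tips lower.

Request:
carry_out([
  [-0.5,0.1,-0.1,1.2,0,-2.4,0.3],
  [-0.5,0.1,-0.1,2.3,0,-4.9,0.3],
  [-0.5,0.1,-0.1,2.7,0,-7.3,0.3],
  [-0.5,0.1,-0.1,3,0,-9,0.3],
  [-0.5,0.1,-0.1,3,0,-9.7,0.3],
  [-0.5,0.1,-0.1,3,0,-9.7,0.3],
])

```text
time: 24.9
position: [0.6097, -0.2247, 0.0781]
tool_rot: [-3.076, -0.064, -0.598]
ft_force: [-0.4, -0.2, 0.4]
grip_width: 0.305
grip_force: 0.0
```

```bash
python3 n.py 170,37,1,0 160,37,1,0 153,37,1,0
```

```text
24.9 tip in rest mm [173.1  36.8   3.6] F rest [-0.2 -0.2  0.5] 0.3049501175548881
170,37,1,0 (array([ 0.04,  0.01, -0.12]), array([-0.19,  0.01, -0.36]))
160,37,1,0 (array([ 0.04,  0.01, -0.12]), array([-1.12, -0.03, -0.73]))
153,37,1,0 (array([ 0.04,  0.01, -0.12]), array([-1.77, -0.05, -1.  ]))
```

Request:
carry_out([
  [0,0,0,-0.2,0,-0.35,0.3],
  [0,0,0,-0.7,0,-0.56,0.3],
  [0,0,0,-1.1,0,-0.73,0.3],
  [0,0,0,-1.5,0,-0.9,0.3],
  [0,0,0,-1.8,0,-1,0.3],
  [0,0,0,-1.8,0,-1,0.3],
])

```text
time: 25.5
position: [0.5923, -0.2253, 0.0701]
tool_rot: [-3.077, -0.062, -0.603]
ft_force: [0.5, -0.7, -0.3]
grip_width: 0.298
grip_force: 0.0
```

Request:
carry_out([
  [0,0,0,-0.1,0,-0.04,0.3],
  [0,0,0,-0.2,0,-0.08,0.3],
  [0,0,0,-0.2,0,-0.08,0.3],
])

```text
time: 25.8
position: [0.5909, -0.2251, 0.0692]
tool_rot: [-3.077, -0.062, -0.603]
ft_force: [0.5, 0.3, -0.2]
grip_width: 0.298
grip_force: 0.0
```

```bash
python3 n.py 151,37,1,0
```

```text
25.8 tip in rest mm [152.4  37.1   2.5] F rest [ 0.4  0.2 -0.4] 0.298384413798335
151,37,1,0 (array([ 0.1 ,  0.18, -0.06]), array([-0.07, -0.01, -0.19]))
```

Request:
carry_out([
  [0,0,0,-0.1,0,-0.15,0.3],
  [0,0,0,-0.2,0,-0.2,0.3],
  [0,0,0,-0.2,0,-0.2,0.3],
])

```text
time: 26.1
position: [0.5896, -0.2251, 0.0677]
tool_rot: [-3.076, -0.062, -0.605]
ft_force: [1.9, -0.2, -0.6]
grip_width: 0.3
grip_force: 1.0
```

Request:
carry_out([
  [0,0,0,-0.1,0,-0.04,0.3],
  [0,0,0,-0.2,0,-0.08,0.3],
  [0,0,0,-0.2,0,-0.08,0.3],
])

```text
time: 26.4
position: [0.5894, -0.2252, 0.0684]
tool_rot: [-3.076, -0.062, -0.611]
ft_force: [6.0, 0.5, 2.0]
grip_width: 0.299
grip_force: 3.0
```

Request:
carry_out([
  [0,0,0,-0.1,0,-0.04,0.3],
  [0,0,0,-0.2,0,-0.08,0.3],
  [0,0,0,-0.2,0,-0.08,0.3],
])

```text
time: 26.7
position: [0.5893, -0.2252, 0.069]
tool_rot: [-3.076, -0.063, -0.616]
ft_force: [8.4, 2.4, 2.9]
grip_width: 0.299
grip_force: 4.5
```

```bash
python3 n.py 151,37,1,0
```

```text
26.7 tip in rest mm [150.8  37.1   2.9] F rest [ 9.   2.  -0.5] 0.29923783064768417
151,37,1,0 (array([ 0.22,  0.67, -0.06]), array([ 0.09, -0.01, -0.16]))
```

The stop is at the same x as before, so the stack is against the ledge. I'll back off to an overview pose and check the fit numerically.

Request:
carry_out([
  [0,0,0,0.8,0,0.4,0.3],
  [0,0,0,1.5,0,0.8,0.3],
  [0,0,0,0,0,5,0.6],
  [0,0,0,-4,0.5,9,0.8],
  [0,0,0,-8,1,10,1],
  [0,0,0,-11,1.5,9,1],
  [0,0,0,-12,1.5,8,1],
  [0,0,0,-12,1.5,8,1],
])

```text
time: 27.5
position: [0.4628, -0.2099, 0.1436]
tool_rot: [-3.076, -0.06, -0.598]
ft_force: [0.6, -0.7, -0.5]
grip_width: 0.76
grip_force: 0.0
```

```bash
python3 - <<'E'
from h import *
from bench import ctrl
th=np.load("th.npy");st=wrist(ctrl,"w8");print(st["time"],st["position"])
d=np.load("w8.npz");K=d["K"];T=d["T"];im=d["pixels"].astype(np.float32)
def samp(x,y,z):
    p=proj(K,T,r2w(th,np.c_[np.broadcast_to(x,np.broadcast(x,y).shape),np.broadcast_to(y,np.broadcast(x,y).shape),np.full(np.broadcast(x,y).shape,z)])).astype(np.float32)
    return cv2.remap(im,p[None,:,0],p[None,:,1],cv2.INTER_LINEAR)[0]
ys=np.arange(-20,120,1.)
for x in(.10,.12,.135):
    for z in(.032,):
        s=samp(x,ys/1000,z);print(x,z,"blue",[f"{int(a)}:{int(b)}" for a,b in zip(ys,s[:,2]) if -20<=a<=14 or 60<=a<72 ])
print("red@x=.135 z=.044",[f"{int(a)}:{int(b)}" for a,b in zip(ys,samp(.135,ys/1000,.044)[:,0]) if a<12])
xs=np.arange(120,205,1.)
print("x prof z=.032",[f"{int(a)}:{int(b)}" for a,b in zip(xs,samp(xs/1000,.045,.032)[:,2]) if a<165])
print("bed far edge z=0",[f"{int(a)}:{int(b)}" for a,b in zip(np.arange(190,210),samp(np.arange(190,210)/1000,.06,0.)[:,2])])
print("bed left z=0 x=.18",[f"{int(a)}:{int(b)}" for a,b in zip(range(105,126),samp(.18,np.arange(105,126)/1000,0.)[:,2])])
E
```

```text
27.5 [ 0.462795   -0.20989461  0.14363642]
0.1 0.032 blue ['-20:117', '-19:117', '-18:116', '-17:116', '-16:115', '-15:116', '-14:80', '-13:60', '-12:57', '-11:59', '-10:56', '-9:55', '-8:60', '-7:59', '-6:61', '-5:65', '-4:64', '-3:62', '-2:49', '-1:39', '0:35', '1:54', '2:177', '3:192', '4:193', '5:193', '6:192', '7:192', '8:194', '9:192', '10:192', '11:194', '12:192', '13:192', '14:192', '60:194', '61:193', '62:167', '63:92', '64:56', '65:55', '66:64', '67:65', '68:63', '69:62', '70:63', '71:59']
0.12 0.032 blue ['-20:106', '-19:105', '-18:105', '-17:106', '-16:103', '-15:99', '-14:72', '-13:61', '-12:58', '-11:59', '-10:63', '-9:64', '-8:64', '-7:62', '-6:64', '-5:62', '-4:60', '-3:58', '-2:47', '-1:37', '0:36', '1:105', '2:185', '3:193', '4:193', '5:193', '6:193', '7:193', '8:194', '9:193', '10:191', '11:192', '12:194', '13:193', '14:194', '60:195', '61:192', '62:159', '63:79', '64:57', '65:59', '66:65', '67:65', '68:66', '69:63', '70:61', '71:58']
0.135 0.032 blue ['-20:110', '-19:110', '-18:111', '-17:109', '-16:111', '-15:100', '-14:64', '-13:59', '-12:57', '-11:62', '-10:61'
[... 915 characters left out ...]
'141:66', '142:63', '143:62', '144:64', '145:61', '146:65', '147:62', '148:64', '149:62', '150:65', '151:63', '152:64', '153:66', '154:63', '155:63', '156:62', '157:62', '158:65', '159:62', '160:62', '161:65', '162:63', '163:65', '164:63']
bed far edge z=0 ['190:62', '191:62', '192:61', '193:62', '194:61', '195:61', '196:62', '197:62', '198:63', '199:46', '200:34', '201:29', '202:27', '203:25', '204:91', '205:137', '206:120', '207:110', '208:73', '209:62']
bed left z=0 x=.18 ['105:62', '106:65', '107:65', '108:62', '109:61', '110:64', '111:61', '112:60', '113:58', '114:64', '115:93', '116:101', '117:102', '118:101', '119:102', '120:102', '121:103', '122:101', '123:101', '124:100', '125:101']
```

The top slate spans y≈1–62.5 mm with its far end at x≈139.5 mm, and the cheek measures y≈0.7 mm. No lower slate sticks out on the open sides, so the stack is square in the corner.

```bash
python3 -c "
from bench import ctrl;print(ctrl.close_job())"
```

```text
the job is handed in; nothing more can be done
None
```

I laid the white slate on the stack and tapped all four square into the corner of ledge and cheek, with no lower slate sticking out in the last camera check; the job is handed in at about 27.5 s on the robot's clock, and no verdict came back.

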